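# Load the test jig and hold the contact cover down

### The arm

A 6-joint arm with a two-finger parallel gripper is mounted at the origin on the work surface. World frame = base frame: x ahead of the robot, y to its left, z up, the work surface at z = 0. Lengths are in m, angles in rad, forces in N, time in s.
With the tool pointing down it reaches from about 0.4 to 0.925 m from the base axis. Payload 3.4 kg.
Tool frame: the origin (TCP) lies at the very end of the fingers, on their centre line; the grasp point (between the pads) lies 19 mm behind it; z points along the fingers, y is the direction in which the jaws open and shut (so a half turn about z gives the same grasp; the last joint's range is limited). The gripper opens to 85 mm and grips with 20 to 120 N. Pads are 22 mm wide; open, the fingers measure 114 mm over their backs; the gripper's body (76 mm by 85 mm) begins 54 mm behind the grasp point. The pads swing forward as they close: fully open they stand 13 mm farther back than shut.
Start: joints at [-1.313, 0.307, 1.506, -0, 1.328, -0.073], TCP at [0.187, -0.544, 0.231] pointing down, gripper open.
Joint ranges: [-3.12, 3.12], [-1.05, 2.28], [0.14, 2.33], [-1.42, 4.57], [0.1, 2.73], [-2.68, 2.68]. Speed limits (rad/s): [2.57, 2.57, 3.14, 3.14, 3.14, 3.14].

### API

Orientations are given as a unit quaternion [w, x, y, z].
In Python, from station import * gives the robot as it stands. The module is installed in compiled form; this text tells all that it offers.
- The arm moves only by the tool step_arm, never from a script. Its argument "moves" is a list of rows, each an object of numbers: "dx", "dy", "dz": the shift along the world's x, y, z in mm; "rx", "ry", "rz": the turn, a rotation vector about the world's x, y, z in rad; "fingers": the closure, from 0 (fully open) to 1 (shut). A call has 1 to 8 rows; each row shifts and turns the commanded pose from where the row before left it; what a row does not reach is not made up. A row lasts 1/8 s, in which the tool goes at most 62.5 mm and 10.7 degrees, less where a joint would pass 70% of its speed; a pose out of reach is approached as far as the arm can. A call with a gripper value outside its range is refused whole. The fingers move at their own pace and stop on an object; "newtons" is the grip in N (left out, the last holds). Time passes only in rows, so rows that do not move let the fingers close. It gives the time, the measured TCP pose, the force and the opening at its end, in the units of the state.
- read_state(): the state, without advancing time (a new reading comes with each control period).
- snapshot(name): name is "scene" or "side" or "wrist"; returns (picture, depth): 480x640x3 uint8, blue, green, red; 480x640 float32, m along the optical axis (not along the pixel's ray), 0 where there is no reading.
- camera_model(name): a dict with "vfov" (degrees; the focal length in pixels is half the picture's height over the tangent of half this angle, whatever the lens; pixels are square), "cx", "cy" (the principal point, pixels), "k1" (the pictures are not rectified: a ray, as slopes to the right and down, at radius r is drawn at 1 + k1 r^2 times it, then the intrinsics apply), "world_from_camera" (4x4, takes a point from camera to world coordinates). Camera axes: x right, y down, z forward; pixel columns grow to the right and rows downward; lengths in m; the calibration is good to about 2 mm. A picture is of the moment at which its call begins: read the wrist's pose just before it. camera_model takes no time and is no camera call; for the wrist camera it gives the pose at the moment of the call.
- hand_in(): hands the job in, once; it reports no verdict.
The state is a dict: "time_s": time; "joint_positions": joint angles; "qd": joint speeds; "joint_efforts": joint torques, N m; "position": TCP position; "ee_rot": TCP orientation; "force": force on the tool from outside, world axes, zero at the start; "ft_torque": the same for the moment, N m; "grip_width": finger opening in m.
Only numpy, scipy, OpenCV 4.12 (cv2) and the standard library are available. Lean on these libraries where they do the work, as an engineer would, in place of code of your own. Each camera call takes 0.05 s, during which the arm holds its last target.

### The job

Take the green card with the yellow grip from the rack and slide it fully down into the slot of the grey test jig, and let go of it. Then put the black contact cover with the red handle square over the jig's sprung contact bed, slide it about as needed until it drops onto the locating pin hidden under it, press it fully down and finish while still holding it pressed down. Leave the blue card and the other loose things on the bench where they are.

Things in the scene. Friction and masses are not known exactly. Their poses are not given: they have to be found in the camera images.
- jig: Grey test jig fixed to the bench, a block 130 (its x) x 220 (its y) x 40 mm high. Origin: centre of its underside, z up. Card slot in the top of its +y half, sprung aluminium contact bed on the top of its -y half.
- slot_floor (a point): Middle of the floor of the jig's card slot, at jig (0, 65, 18) mm; axes as the jig's. The slot is open at the top (jig height 40 mm, so 22 mm deep), 73 mm long along the jig's x and 8.4 mm wide along its y, with a 3 mm lead-in chamfer round the mouth.
- bed_middle (a point): Middle of the bed's top face when up, at jig (0, -45, 52) mm, jig axes; it does not sink with the bed. Bed 86 (x) x 80 (y) x 6 mm. Through it stands a fixed brass locating pin, 12 mm diameter, ending in a 3 mm tall cone with a 7 mm flat tip 12 mm above this point. The pin is at jig x = 0 but up to 8 mm off this point along jig y, not reported: see it from above, or feel for it along y.
- bed (a joint): Travel of the sprung contact bed, straight down: 0 up, 0.006 m fully down on its stop. The spring pushes up with 4 N at 0 and 10 N at 0.006; it carries the cover's weight without sinking noticeably and comes back up if let go.
- card: Green plug-in card, an upright slab 70 (its x) x 6 (its y) x 62 mm high, with a yellow grip bar along its top edge, 50 (x) x 14 (y) mm, at heights 60 to 76 mm. Origin: middle of its lower edge, z up. About 0.12 kg. Small parts stand out up to 8 mm from its mid-plane at heights 31 to 48 mm. Either way round fits (its x along the jig's x). It stands in one of the rack's two slots.
- rack: White card rack fixed to the bench, 100 (x) x 160 (y) x 30 mm high, origin at the centre of its underside. Two slots along its x, at y = +40 and -40 mm, 74 x 9 mm, 22 mm deep (floor at height 8 mm); a card stands in each, its origin at that floor.
- cover: Contact cover, a black plate 90 (its x) x 70 (its y) x 24 mm high with a red handle bar on top: 60 mm along x, 16 mm wide along y, heights 24 to 58 mm. Origin: centre of its underside, z up. About 0.3 kg. In the middle of the underside a blind round hole, 14 mm diameter, 20 mm deep, 2 mm chamfer. Either way round is right (its x along the jig's x). It starts flat on the bench.
- spare_card: Bystander: spare blue card with a white grip bar, the same size as the green one, standing in the other slot of the rack.
- spool: Bystander: blue solder spool, 60 mm diameter, 50 mm high, upright; origin at the centre of its underside.
- meter: Bystander: grey hand-held meter lying flat, 160 x 80 x 35 mm; origin at the centre of its underside.
- adapter: Bystander: white power adapter brick, 110 x 50 x 30 mm; origin at the centre of its underside.
- transformer: Bystander: small black and yellow transformer, 50 x 40 x 40 mm; origin at the centre of its underside.
There are look-alikes about, which are no part of the job. There is more than one size of the card; the one meant has the size given above.

How it is judged:
On the way, in this order (a step that is already met when the one before it is completed fails the run):
1. the green card stands fully down in the jig's slot, let go (x of card in the frame of slot_floor between -0.005 and 0.005 m and y of card in the frame of slot_floor between -0.004 and 0.004 m and z of card in the frame of slot_floor below 0.004 m and angle between card's own z axis and vertical below 0.15 rad and angle between the y axis of card and the y axis of jig, either way round below 0.15 rad and contact force between the fingers and card below 0.2 N), for 0.2 s.
2. the cover has dropped over the locating pin onto the contact bed (x of cover in the frame of bed_middle between -0.005 and 0.005 m and y of cover in the frame of bed_middle between -0.013 and 0.013 m and z of cover in the frame of bed_middle below 0.004 m and angle between cover's own z axis and vertical below 0.12 rad and angle between the x axis of cover and the x axis of jig, either way round below 0.2 rad), for 0.1 s.
At the end, for the whole second after the job is handed in: Green card in the slot, let go: within 4 mm of its floor, upright to 0.15 rad. Cover on the pin: within 5 mm of the jig line x = 0, level to 0.12 rad, square to 0.2 rad (either way round), still, and the fingers hold it (over 3 N) with the bed at least 4.5 of its 6 mm down through the last second (all of step 1 and all of step 2 and contact force between the arm and card below 0.2 N and value of joint bed above 0.0045 m and contact force between the fingers and cover above 3 N and linear speed of cover below 0.01 m/s); the arm keeps its last pose, push and grip.
It fails at once if the blue card was moved by more than 30 mm (distance of spare_card from where it was at the start of the episode above 0.03 m).
It fails at once if another loose thing on the bench was moved by more than 30 mm (distance of any of spool, meter, adapter, transformer from where it was at the start of the episode above 0.03 m).
It also fails if it takes over 72 s, if anything falls off the work surface, if the arm or the gripper's body presses on something with over 40 N, if the wrist force passes 120 N, or if a joint passes its speed limit or range.

## Working session

There is one attempt and no reset: what is moved stays moved. The work goes in short steps, Python scripts to look and compute and a tool call to move; the robot and the scene stay as the last step left them, time stands still between calls to the robot, and variables do not carry over. Pictures are saved under pics/ and viewed, and the job is handed in when it is done.

Besides the shell and the picture viewer there is one more tool, called in YAML: its name, and indented under it one key for each argument. step_arm: Moves the arm, as the interface text tells. Its arguments: {"type":"object","properties":{"moves":{"type":"array"},"newtons":{"type":"number"}},"required":["moves"]}

```bash
mkdir -p pics; cat > h.py <<'E'
from station import *
import numpy as np, cv2, pickle
def grab(n,tag):
    m=camera_model(n); p,d=snapshot(n); cv2.imwrite(f'pics/{tag}.png',p)
    pickle.dump((m,p,d),open(f'{tag}.pkl','wb')); return m,p,d
def load(tag): return pickle.load(open(f'{tag}.pkl','rb'))
def cloud(m,d):
    H,W=d.shape; f=H/2/np.tan(np.radians(m['vfov'])/2)
    v,u=np.mgrid[0:H,0:W].astype(float)
    K=np.array([[f,0,m['cx']],[0,f,m['cy']],[0,0,1]])
    xd=(u-m['cx'])/f; yd=(v-m['cy'])/f; x,y=xd.copy(),yd.copy()
    for _ in range(20):
        s=1+m['k1']*(x*x+y*y); x,y=xd/s,yd/s
    P=np.stack([x*d,y*d,d],-1); T=np.array(m['world_from_camera'])
    W_=P@T[:3,:3].T+T[:3,3]; W_[d<=0]=np.nan
    return W_
E
python3 - <<'E'
from h import *
print(read_state())
for n in('scene','side','wrist'):
    m,p,d=grab(n,n+'0'); print(n,m)
E
```

```text
{'time_s': 0.0, 'joint_positions': array([-1.31348085e+00,  3.07616881e-01,  1.50770811e+00,  2.40496698e-05,
        1.32839118e+00, -7.35056781e-02]), 'qd': array([-6.91735200e-05,  6.77230214e-04,  3.78181134e-04, -1.14412001e-04,
        9.96873389e-04, -4.09179417e-04]), 'joint_efforts': array([ 6.35723427e-04, -4.57550383e+01, -2.51917344e+01,  1.06011041e-04,
        1.35362454e-02, -2.81395387e-05]), 'position': array([ 0.1865714 , -0.54313612,  0.23034281]), 'ee_rot': array([-1.05834549e-03,  9.86350755e-01,  1.64654366e-01, -8.58222598e-05]), 'force': array([-0.04513063, -1.03670481,  0.35119821]), 'ft_torque': array([-0.04894523, -0.03821524,  0.00255812]), 'grip_width': 0.08528870381960207}
scene {'vfov': 57.080165095524706, 'cx': 319.50160179283307, 'cy': 240.2779882574679, 'k1': 0.011806973525167753, 'world_from_camera': array([[-0.05784837,  0.83070667, -0.55369666,  1.15176253],
       [ 0.99832152,  0.04967768, -0.02977027,  0.00496734],
       [ 0.002776  , -0.55448945, -0.83218612,  0.88969334],
       [ 0.        ,  0.        ,  0.        ,  1.        ]])}
side {'vfov': 50.850275220190255, 'cx': 319.32416659401923, 'cy': 235.48620566289168, 'k1': -0.074688484015159, 'world_from_camera': array([[-0.65539621, -0.51682222,  0.55077273, -0.03747945],
       [-0.75525165,  0.44157276, -0.48436395,  0.54836053],
       [ 0.00712381, -0.73342231, -0.67973595,  0.82081008],
       [ 0.        ,  0.        ,  0.        ,  1.        ]])}
wrist {'vfov': 62.73449879942489, 'cx': 314.725198633638, 'cy': 239.3099571572292, 'k1': -0.03231955599847249, 'world_from_camera': array([[ 0.32381632, -0.9129149 , -0.24845397,  0.24966943],
       [-0.94611904, -0.31281892, -0.08368445, -0.52151237],
       [-0.00132433,  0.26216543, -0.96502204,  0.37360566],
       [ 0.        ,  0.        ,  0.        ,  1.        ]])}
```

View pics/scene0.png

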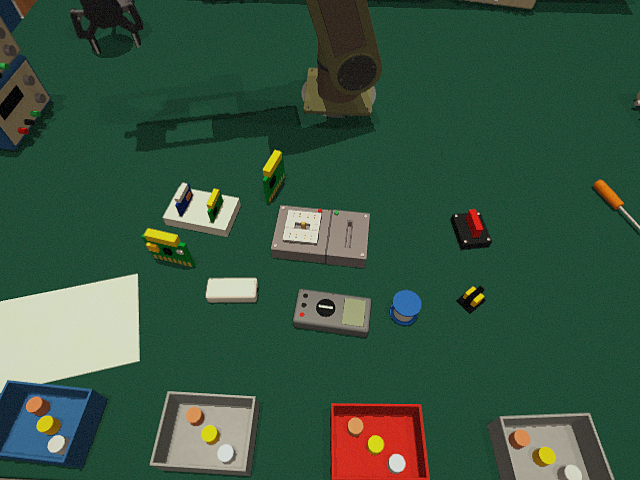

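View pics/side0.png

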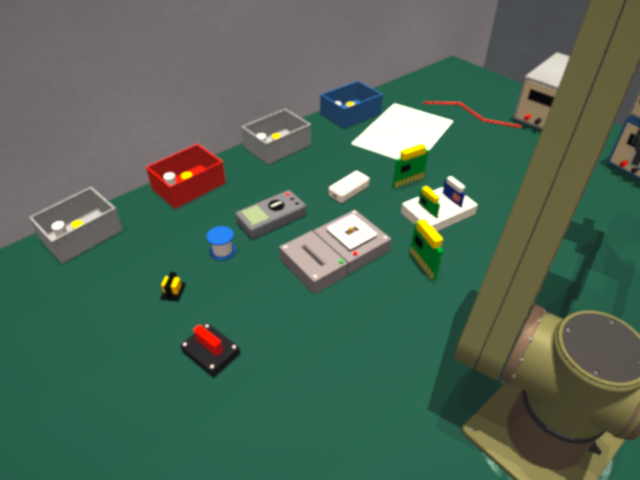

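View pics/wrist0.png

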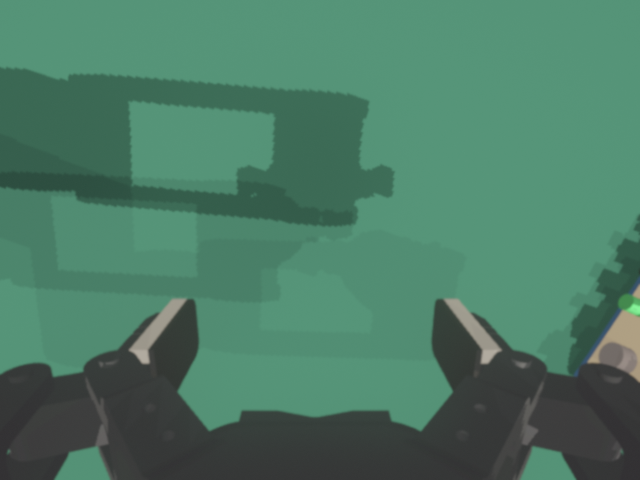

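Scene: robot at the top, jig at (320,235) with its bed on the left and slot on the right, cover with red handle at (470,228), rack at (203,210). There are three green cards with a yellow grip: (273,175) and (168,248), which stand loose on the bench and look larger, and (215,205) in the rack next to the blue one. The task says rack, so I'll check (215,205) enlarged and by size.

```bash
python3 - <<'E'
from h import *
m,p,d=load('scene0')
c=p[140:280,140:390]; cv2.imwrite('pics/crop1.png',cv2.resize(c,None,fx=3.2,fy=3.2,interpolation=cv2.INTER_CUBIC))
W=cloud(m,d); np.set_printoptions(precision=4,suppress=True)
m2,p2,d2=load('side0'); W2=cloud(m2,d2)
for nm,WW,pp in(('scene',W,p),('side',W2,p2)):
    hsv=cv2.cvtColor(pp,cv2.COLOR_BGR2HSV)
    for col,lo,hi in(('yellow',(22,150,120),(34,255,255)),('red',(0,190,120),(8,255,255)),('white',(0,0,150),(180,50,255))):
        mk=cv2.inRange(hsv,lo,hi); n,l,st,ce=cv2.connectedComponentsWithStats(mk)
        for i in range(1,n):
            if st[i,4]<25: continue
            q=WW[l==i]; q=q[np.isfinite(q[:,0])]
            if len(q)<10 or q[:,0].mean()>0.9: continue
            zt=np.percentile(q[:,2],90)
            t=q[abs(q[:,2]-zt)<.006]
            if len(t)<8: continue
            r=cv2.minAreaRect((t[:,:2]*1000).astype(np.float32))
            print(nm,col,ce[i].round(),st[i,4],'zrange',q[:,2].min().round(3),zt.round(3),'rect',np.round(r[0],1),np.round(r[1],1),round(r[2],1))
E
```

```text
scene yellow [271. 162.] 219 zrange -0.006 0.11 rect [ 406.5 -152. ] [20.6 74.3] 71.4
scene yellow [212. 197.] 112 zrange -0.005 0.085 rect [ 508.4 -281.6] [14.2 49.2] 78.7
scene yellow [161. 237.] 377 zrange -0.004 0.11 rect [ 638.9 -363.3] [71.9 21.3] 77.8
scene yellow [470. 290.] 48 zrange -0.002 0.035 rect [693.5 308.4] [ 9.9 21.5] 45.9
scene yellow [478. 298.] 58 zrange -0.004 0.034 rect [708.5 323.3] [10.4 24.9] 40.2
scene red [476. 219.] 144 zrange 0.001 0.058 rect [516.7 337. ] [58.3 15.9] 10.2
scene white [201. 209.] 1497 zrange -0.004 0.032 rect [ 500.3 -321.8] [162.2 102.6] 80.6
scene white [302. 230.] 1878 zrange 0.034 0.052 rect [554.8 -68.6] [79.9 88.8] 85.8
scene white [630. 217.] 52 zrange -0.003 0.016 rect [453.1 733.3] [70.6  9.7] 23.2
scene white [348. 236.] 1351 zrange 0.034 0.041 rect [561.7  41.2] [ 88.4 129.7] 86.1
scene white [ 69. 331.] 12268 zrange -0.006 0.002 rect [ 818.8 -547.9] [214. 294.] 17.4
scene white [231. 288.] 967 zrange 0.023 0.031 rect [ 713.2 -212. ] [ 48.7 107.2] 4.1
scene white [325. 306.] 31 zrange 0.035 0.042 rect [751.9  -3.2] [28.1  6.6]
[... 654 characters left out ...]
008.2] [100.5 262.7] 11.7
side white [402. 131.] 3226 zrange -0.009 0.001 rect [ 818.9 -550.3] [220.6 319.2] 17.0
side white [349. 185.] 705 zrange -0.004 0.03 rect [ 709.1 -210. ] [ 51.2 111.3] 3.4
side white [456. 183.] 144 zrange -0.005 0.084 rect [ 489.6 -360.9] [19.2 49.2] 82.5
side white [440. 210.] 1378 zrange -0.005 0.031 rect [ 496.5 -320.7] [163.8 105.7] 81.5
side white [273. 209.] 543 zrange 0.029 0.036 rect [751.3  14.1] [151.   75.5] 82.8
side white [276. 204.] 32 zrange 0.035 0.042 rect [753.4  -3.7] [31.  12.5] 79.8
side white [334. 244.] 3538 zrange 0.033 0.051 rect [551.5 -66.5] [82.7 91.4] 85.6
side white [220. 250.] 35 zrange 0.012 0.027 rect [719.2 180.8] [13.9  3. ] 44.7
```

View pics/crop1.png

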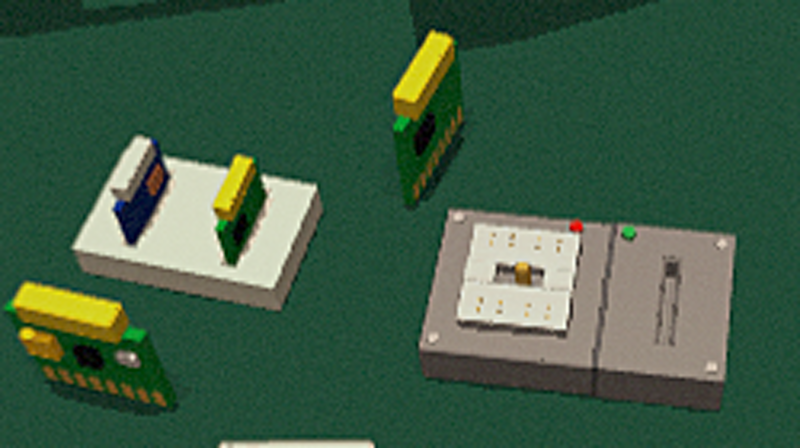

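The card in the rack fits: its grip is 49x14 mm with its top at 84 mm (8+76). The two loose ones have 72x20 mm grips at 110 mm. I'm moving above it for a wrist view.

step_arm:
  moves:
    - {"dx": 40, "dy": 33, "rz": -0.062}
    - {"dx": 40, "dy": 33, "rz": -0.062}
    - {"dx": 40, "dy": 33, "rz": -0.062}
    - {"dx": 40, "dy": 33, "rz": -0.062}
    - {"dx": 40, "dy": 33, "rz": -0.062}
    - {"dx": 40, "dy": 33, "rz": -0.062}
    - {"dx": 40, "dy": 33, "rz": -0.062}
    - {"dx": 40, "dy": 32, "rz": -0.062}

```text
schema error: expected keys dx, dy, dz, rx, ry, rz, fingers
```

step_arm:
  moves:
    - {"dx": 0}

```text
schema error: expected keys dx, dy, dz, rx, ry, rz, fingers
```

```bash
cat > ana.py <<'E'
from h import *
import sys
np.set_printoptions(precision=4,suppress=True)
def yaw():
    s=read_state(); w,x,y,z=s['ee_rot']
    from scipy.spatial.transform import Rotation as R
    M=R.from_quat([x,y,z,w]).as_matrix()
    print('t',s['time_s'],'pos',s['position'],'tool x yaw',np.degrees(np.arctan2(M[1,0],M[0,0])),'tilt z',M[:,2],'F',s['force'],'w',s['grip_width'])
def blobs(m,p,d,zlo,zhi,col=None,minA=60):
    W=cloud(m,d); mk=(W[...,2]>zlo)&(W[...,2]<zhi)
    if col: mk&=cv2.inRange(cv2.cvtColor(p,cv2.COLOR_BGR2HSV),*col)>0
    n,l,st,ce=cv2.connectedComponentsWithStats(mk.astype(np.uint8))
    for i in range(1,n):
        if st[i,4]<minA: continue
        q=W[l==i]; r=cv2.minAreaRect((q[:,:2]*1000).astype(np.float32))
        print('px',ce[i].round(),st[i,4],'z',np.median(q[:,2]).round(4),'c',np.round(r[0],1),'size',np.round(r[1],1),round(r[2],1))
E
python3 - <<'E'
from ana import *
yaw()
m,p,d=grab('wrist','w1')
blobs(m,p,d,.075,.092); blobs(m,p,d,.024,.035,minA=500)
E
```

```text
t 0.15 pos [ 0.1866 -0.5433  0.2306] tool x yaw 18.953437762638615 tilt z [-0.0004  0.0015 -1.    ] F [-0.6987  0.9362  0.0502] w 0.0854016762775206
```

View pics/w1.png

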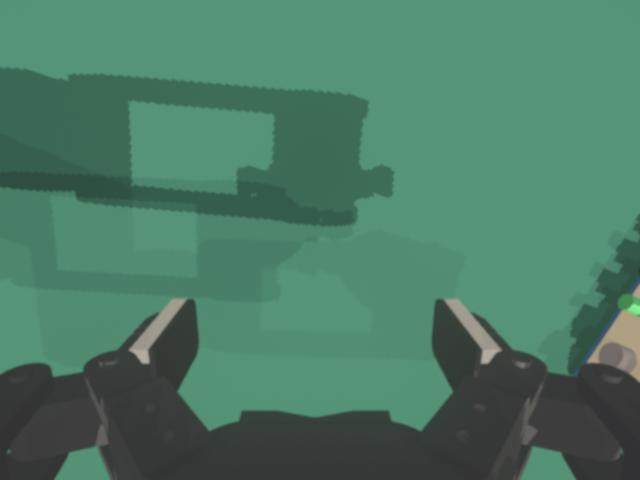

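Each row needs all the keys, so the arm has not moved and the picture is the same as before.

step_arm:
  moves:
    - {"dx": 40, "dy": 33, "dz": 0, "rx": 0, "ry": 0, "rz": -0.062, "fingers": 0}
    - {"dx": 40, "dy": 33, "dz": 0, "rx": 0, "ry": 0, "rz": -0.062, "fingers": 0}
    - {"dx": 40, "dy": 33, "dz": 0, "rx": 0, "ry": 0, "rz": -0.062, "fingers": 0}
    - {"dx": 40, "dy": 33, "dz": 0, "rx": 0, "ry": 0, "rz": -0.062, "fingers": 0}
    - {"dx": 40, "dy": 33, "dz": 0, "rx": 0, "ry": 0, "rz": -0.062, "fingers": 0}
    - {"dx": 40, "dy": 33, "dz": 0, "rx": 0, "ry": 0, "rz": -0.062, "fingers": 0}
    - {"dx": 40, "dy": 33, "dz": 0, "rx": 0, "ry": 0, "rz": -0.062, "fingers": 0}
    - {"dx": 40, "dy": 32, "dz": 0, "rx": 0, "ry": 0, "rz": -0.062, "fingers": 0}

```text
time_s: 1.2
position: [0.5078, -0.2795, 0.2312]
ee_rot: [0.0, 0.997, -0.083, -0.0]
force: [1.4, -1.1, 0.6]
grip_width: 0.0855
```

step_arm:
  moves:
    - {"dx": 0, "dy": 0, "dz": 0, "rx": 0, "ry": 0, "rz": 0, "fingers": 0}
    - {"dx": 0, "dy": 0, "dz": 0, "rx": 0, "ry": 0, "rz": 0, "fingers": 0}

```text
time_s: 1.45
position: [0.5063, -0.2807, 0.2309]
ee_rot: [0.0, 0.997, -0.082, -0.001]
force: [-0.3, 0.4, -0.5]
grip_width: 0.0855
```

```bash
python3 - <<'E'
from ana import *
yaw()
m,p,d=grab('wrist','w1')
blobs(m,p,d,.075,.092); blobs(m,p,d,.024,.035,minA=500)
E
```

```text
t 1.45 pos [ 0.5063 -0.2807  0.2309] tool x yaw -9.388288157823787 tilt z [-0.0013 -0.     -1.    ] F [-0.3336  0.3607 -0.4523] w 0.08548652395369076
px [341.  13.] 472 z 0.0894 c [ 643.2 -321.4] size [17.4 14. ] 77.3
px [475.  20.] 250 z 0.0895 c [ 627.6 -408.1] size [9.7 9.2] 82.5
px [317. 221.] 1179 z 0.0844 c [ 506.7 -282. ] size [13.5 49.8] 80.4
px [421. 222.] 1354 z 0.0843 c [ 492.7 -360.5] size [14.9 50.5] 80.1
px [153.   6.] 859 z 0.029 c [ 687.  -188.2] size [63. 13.] 81.0
px [140. 183.] 811 z 0.0296 c [ 551.2 -132.1] size [  4.  129.4] 87.0
px [357. 205.] 16308 z 0.0306 c [ 499.2 -321.3] size [161. 101.] 80.3
```

View pics/w1.png

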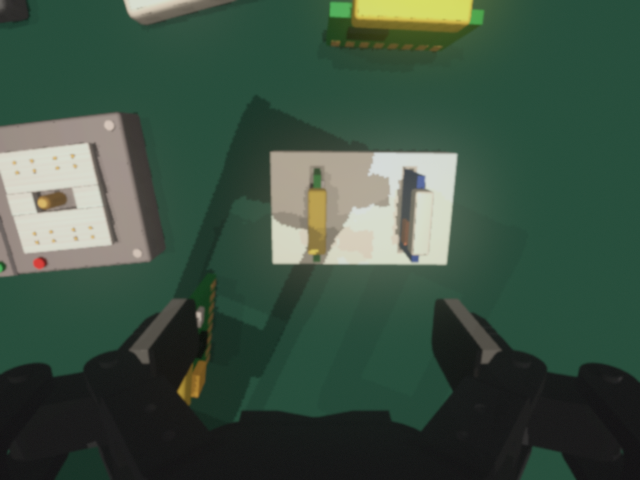

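The wrist view shows the yellow grip at (317,221), world (506.7,-282.0), top 84.4 mm, which agrees with the mean of the other two cameras. Descending to grip it.

step_arm:
  moves:
    - {"dx": 0.5, "dy": -1.2, "dz": -50, "rx": 0, "ry": 0, "rz": 0, "fingers": 0}
    - {"dx": 0, "dy": 0, "dz": -50, "rx": 0, "ry": 0, "rz": 0, "fingers": 0}
    - {"dx": 0, "dy": 0, "dz": -45, "rx": 0, "ry": 0, "rz": 0, "fingers": 0}
    - {"dx": 0, "dy": 0, "dz": -27, "rx": 0, "ry": 0, "rz": 0, "fingers": 0}
    - {"dx": 0, "dy": 0, "dz": 0, "rx": 0, "ry": 0, "rz": 0, "fingers": 0}

```text
time_s: 2.12
position: [0.5044, -0.282, 0.0572]
ee_rot: [-0.001, 0.997, -0.083, -0.003]
force: [-0.6, 0.3, -0.6]
grip_width: 0.0856
```

step_arm:
  newtons: 50
  moves:
    - {"dx": 0, "dy": 0, "dz": 0, "rx": 0, "ry": 0, "rz": 0, "fingers": 1}
    - {"dx": 0, "dy": 0, "dz": 0, "rx": 0, "ry": 0, "rz": 0, "fingers": 1}
    - {"dx": 0, "dy": 0, "dz": 0, "rx": 0, "ry": 0, "rz": 0, "fingers": 1}
    - {"dx": 0, "dy": 0, "dz": 0, "rx": 0, "ry": 0, "rz": 0, "fingers": 1}
    - {"dx": 0, "dy": 0, "dz": 0, "rx": 0, "ry": 0, "rz": 0, "fingers": 1}
    - {"dx": 0, "dy": 0, "dz": 0, "rx": 0, "ry": 0, "rz": 0, "fingers": 1}

```text
time_s: 2.88
position: [0.5079, -0.2824, 0.0603]
ee_rot: [0.0, 0.997, -0.082, 0.001]
force: [-0.4, 0.8, 6.1]
grip_width: 0.013
```

step_arm:
  moves:
    - {"dx": 0, "dy": 0, "dz": 20, "rx": 0, "ry": 0, "rz": 0, "fingers": 1}
    - {"dx": 0, "dy": 0, "dz": 30, "rx": 0, "ry": 0, "rz": 0, "fingers": 1}
    - {"dx": 0, "dy": 0, "dz": 40, "rx": 0, "ry": 0, "rz": 0, "fingers": 1}
    - {"dx": 0, "dy": 0, "dz": 40, "rx": 0, "ry": 0, "rz": 0, "fingers": 1}
    - {"dx": 0, "dy": 0, "dz": 10, "rx": 0, "ry": 0, "rz": 0, "fingers": 1}
    - {"dx": 0, "dy": 0, "dz": 0, "rx": 0, "ry": 0, "rz": 0, "fingers": 1}

```text
time_s: 3.62
position: [0.5071, -0.2819, 0.1991]
ee_rot: [0.0, 0.997, -0.082, 0.0]
force: [-0.4, -0.0, -1.6]
grip_width: 0.0131
```

```bash
python3 - <<'E'
from ana import *
yaw()
m,p,d=grab('scene','s1')
cv2.imwrite('pics/s1c.png',cv2.resize(p[100:300,140:400],None,fx=3,fy=3,interpolation=cv2.INTER_CUBIC))
blobs(m,p,d,.12,.25,((22,150,100),(34,255,255)),30)
yaw()
m,p,d=grab('wrist','w2')
E
```

```text
t 3.625 pos [ 0.5071 -0.2819  0.1991] tool x yaw -9.459284886891083 tilt z [ 0.0001 -0.0001 -1.    ] F [-0.4409 -0.0445 -1.5861] w 0.013118834369042005
px [197. 161.] 84 z 0.2207 c [ 518.1 -284.4] size [30.7 14.6] 2.1
t 3.675 pos [ 0.5065 -0.2815  0.1981] tool x yaw -9.458569580949234 tilt z [-0.0017  0.0012 -1.    ] F [-0.4093  0.2051 -1.9464] w 0.012988228073882923
```

View pics/s1c.png

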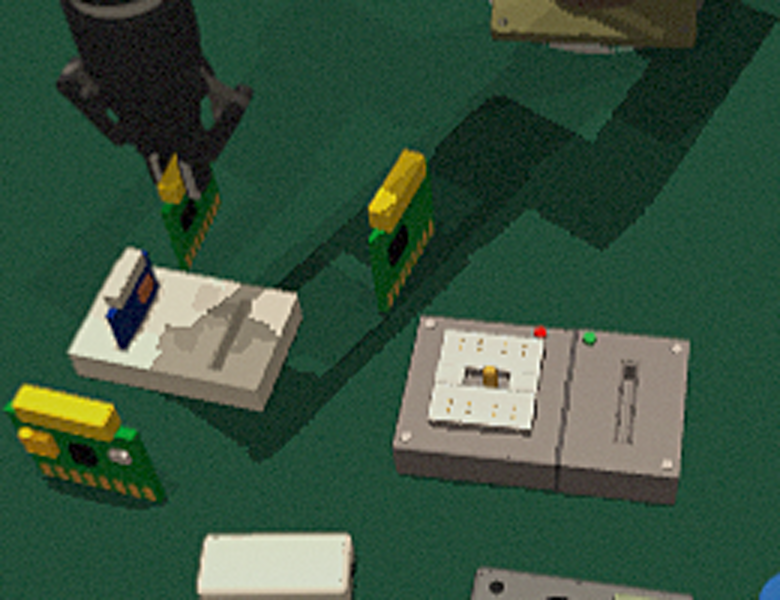

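View pics/w2.png

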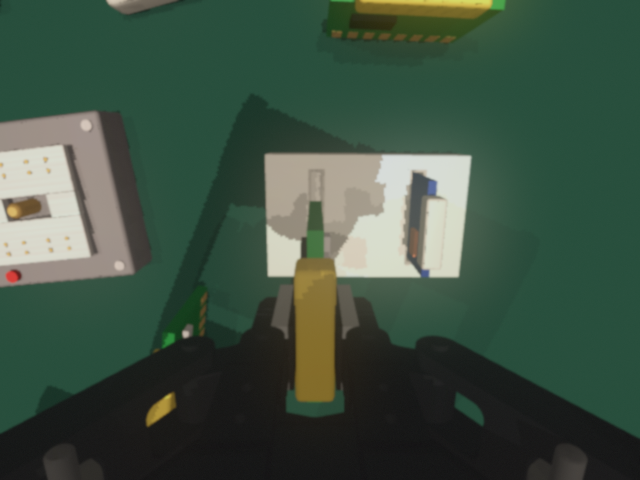

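The card is held upright in the jaws (grip at (315,328) in the wrist view), the rack slot is empty, and blue is untouched. I'm going to a spot beside the slot to measure it.

step_arm:
  moves:
    - {"dx": 0, "dy": 40, "dz": 0, "rx": 0, "ry": 0, "rz": 0.016, "fingers": 1}
    - {"dx": 0, "dy": 50, "dz": 0, "rx": 0, "ry": 0, "rz": 0.016, "fingers": 1}
    - {"dx": 0, "dy": 50, "dz": 0, "rx": 0, "ry": 0, "rz": 0.016, "fingers": 1}
    - {"dx": 0, "dy": 50, "dz": 0, "rx": 0, "ry": 0, "rz": 0.016, "fingers": 1}
    - {"dx": 0, "dy": 50, "dz": 0, "rx": 0, "ry": 0, "rz": 0.016, "fingers": 1}
    - {"dx": 0, "dy": 40, "dz": 0, "rx": 0, "ry": 0, "rz": 0.014, "fingers": 1}
    - {"dx": 0, "dy": 0, "dz": 0, "rx": 0, "ry": 0, "rz": 0, "fingers": 1}
    - {"dx": 0, "dy": 0, "dz": 0, "rx": 0, "ry": 0, "rz": 0, "fingers": 1}

```text
time_s: 4.72
position: [0.5065, -0.0022, 0.198]
ee_rot: [0.0, 0.999, -0.035, -0.001]
force: [0.1, 0.9, -1.2]
grip_width: 0.0129
```

```bash
python3 - <<'E'
from ana import *
yaw()
m,p,d=grab('wrist','w3')
print('jig/bed/pin/grip')
blobs(m,p,d,.036,.044,None,800); blobs(m,p,d,.047,.056,None,300);blobs(m,p,d,.0595,.068,None,20);blobs(m,p,d,.20,.24,((20,120,60),(36,255,255)),100)
W=cloud(m,d)
# slot: pixels below top in y+ half
mk=(W[...,2]<.036)&(W[...,2]>.010)&(np.hypot(W[...,0]-.561,W[...,1]-.042)<.045)
blob=mk.astype(np.uint8); n,l,st,ce=cv2.connectedComponentsWithStats(blob)
for i in range(1,n):
    if st[i,4]>60:
        q=W[l==i]; print(ce[i],st[i],cv2.minAreaRect((q[:,:2]*1000).astype(np.float32)),np.percentile(q[:,2],[5,50,95]))
E
```

```text
t 4.725 pos [ 0.5065 -0.0022  0.198 ] tool x yaw -4.037614396363531 tilt z [-0.0027 -0.0004 -1.    ] F [ 0.1192  0.891  -1.2136] w 0.012880751768804353
jig/bed/pin/grip
px [315. 142.] 36107 z 0.0405 c [557.6 -22.1] size [220.4 130.7] 86.2
px [401. 152.] 911 z 0.0405 c [554.3 -69.2] size [36.2 18.5] 86.5
px [400. 149.] 12241 z 0.0526 c [554.7 -67.3] size [80.5 86.2] 86.3
px [504. 312.] 599 z 0.0515 c [ 418.5 -149.2] size [11.5 79.4] 67.1
px [400. 153.] 240 z 0.0636 c [554.9 -64.7] size [11.4 11.5] 48.4
px [513. 316.] 833 z 0.0649 c [ 420.3 -149.2] size [12.8 76.2] 65.4
px [315. 329.] 5867 z 0.2221 c [505.4  -1.3] size [15.7 51. ] 84.2
[250.8432 150.3451] [ 244  101   15   99 1052] ((562.0838623046875, 43.185325622558594), (8.34189224243164, 73.81362915039062), 86.21053314208984) [0.0174 0.0191 0.0339]
```

View pics/w3.png

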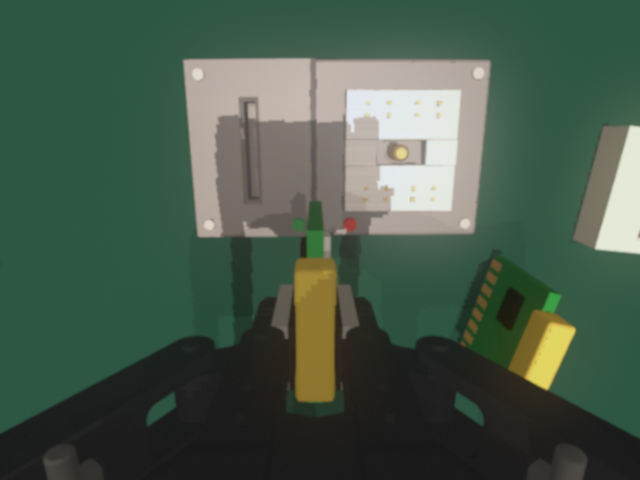

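Wrist view: slot at (251,150), world (562.1,43.2), size 73.8x8.3; pin tip at (400,153), world (554.9,-64.7); jig centre (557.6,-22.1), yaw -3.8°. All of this fits the given geometry, with the pin about +2.4 mm along jig y from the bed middle. Card lower edge is 52 mm below the TCP.

step_arm:
  moves:
    - {"dx": 19, "dy": 15, "dz": 0, "rx": 0, "ry": 0, "rz": 0.004, "fingers": 1}
    - {"dx": 19, "dy": 15, "dz": -20, "rx": 0, "ry": 0, "rz": 0, "fingers": 1}
    - {"dx": 18.6, "dy": 14.6, "dz": -40, "rx": 0, "ry": 0, "rz": 0, "fingers": 1}
    - {"dx": 0, "dy": 0, "dz": -30, "rx": 0, "ry": 0, "rz": 0, "fingers": 1}
    - {"dx": 0, "dy": 0, "dz": -8, "rx": 0, "ry": 0, "rz": 0, "fingers": 1}
    - {"dx": 0, "dy": 0, "dz": 0, "rx": 0, "ry": 0, "rz": 0, "fingers": 1}
    - {"dx": 0, "dy": 0, "dz": 0, "rx": 0, "ry": 0, "rz": 0, "fingers": 1}

```text
time_s: 5.65
position: [0.5649, 0.042, 0.1026]
ee_rot: [-0.0, 0.999, -0.034, 0.001]
force: [-0.1, -0.0, -1.0]
grip_width: 0.0131
```

```bash
python3 - <<'E'
from ana import *
yaw()
m,p,d=grab('scene','s2'); cv2.imwrite('pics/s2c.png',cv2.resize(p[120:280,250:410],None,fx=3.7,fy=3.7,interpolation=cv2.INTER_CUBIC))
m,p,d=grab('side','d2'); cv2.imwrite('pics/d2c.png',cv2.resize(p[150:310,240:400],None,fx=3.7,fy=3.7,interpolation=cv2.INTER_CUBIC))
yaw()
E
```

```text
t 5.65 pos [0.5649 0.042  0.1026] tool x yaw -3.901322300889555 tilt z [ 0.0025 -0.0001 -1.    ] F [-0.0721 -0.0447 -1.0375] w 0.013061958719035585
t 5.75 pos [0.5648 0.0423 0.1028] tool x yaw -3.8757458158763507 tilt z [ 0.0029 -0.     -1.    ] F [ 0.8649  0.1206 -1.0666] w 0.012681393704339327
```

View pics/s2c.png

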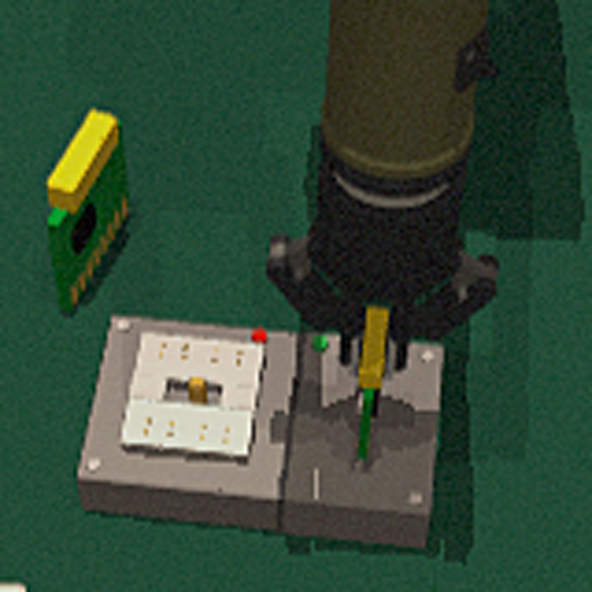

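View pics/d2c.png

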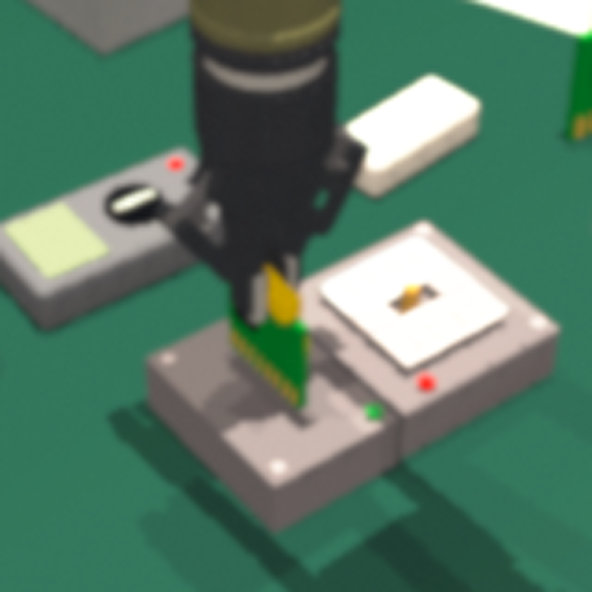

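The card sits over the slot in both views, just above the mouth. Correcting x by -1.3 mm and inserting gently.

step_arm:
  moves:
    - {"dx": -1.3, "dy": 0.3, "dz": -3, "rx": 0, "ry": 0, "rz": 0, "fingers": 1}
    - {"dx": 0, "dy": 0, "dz": -4, "rx": 0, "ry": 0, "rz": 0, "fingers": 1}
    - {"dx": 0, "dy": 0, "dz": -4, "rx": 0, "ry": 0, "rz": 0, "fingers": 1}
    - {"dx": 0, "dy": 0, "dz": -4, "rx": 0, "ry": 0, "rz": 0, "fingers": 1}

```text
time_s: 6.25
position: [0.5624, 0.0429, 0.0859]
ee_rot: [-0.0, 0.999, -0.034, -0.0]
force: [0.1, 0.1, -1.8]
grip_width: 0.0131
```

step_arm:
  moves:
    - {"dx": 0, "dy": 0, "dz": -4, "rx": 0, "ry": 0, "rz": 0, "fingers": 1}
    - {"dx": 0, "dy": 0, "dz": -4, "rx": 0, "ry": 0, "rz": 0, "fingers": 1}
    - {"dx": 0, "dy": 0, "dz": -3, "rx": 0, "ry": 0, "rz": 0, "fingers": 1}

```text
time_s: 6.62
position: [0.5625, 0.0429, 0.0749]
ee_rot: [0.0, 0.999, -0.034, -0.0]
force: [-1.2, 0.4, -1.1]
grip_width: 0.0129
```

step_arm:
  moves:
    - {"dx": 0, "dy": 0, "dz": -2, "rx": 0, "ry": 0, "rz": 0, "fingers": 1}
    - {"dx": 0, "dy": 0, "dz": -2, "rx": 0, "ry": 0, "rz": 0, "fingers": 1}

```text
time_s: 6.88
position: [0.5626, 0.0429, 0.0712]
ee_rot: [-0.0, 0.999, -0.034, 0.0]
force: [0.3, -0.5, -1.0]
grip_width: 0.0132
```

step_arm:
  moves:
    - {"dx": 0, "dy": 0, "dz": -1, "rx": 0, "ry": 0, "rz": 0, "fingers": 1}
    - {"dx": 0, "dy": 0, "dz": -1, "rx": 0, "ry": 0, "rz": 0, "fingers": 1}
    - {"dx": 0, "dy": 0, "dz": 0, "rx": 0, "ry": 0, "rz": 0, "fingers": 1}

```text
time_s: 7.25
position: [0.5625, 0.0429, 0.0703]
ee_rot: [-0.0, 0.999, -0.034, 0.0]
force: [-2.2, 0.7, 5.5]
grip_width: 0.0129
```

Floor contact felt (5.5 N at the expected height). Release and rise.

step_arm:
  moves:
    - {"dx": 0, "dy": 0, "dz": 0, "rx": 0, "ry": 0, "rz": 0, "fingers": 0}
    - {"dx": 0, "dy": 0, "dz": 0, "rx": 0, "ry": 0, "rz": 0, "fingers": 0}
    - {"dx": 0, "dy": 0, "dz": 0, "rx": 0, "ry": 0, "rz": 0, "fingers": 0}
    - {"dx": 0, "dy": 0, "dz": 0, "rx": 0, "ry": 0, "rz": 0, "fingers": 0}
    - {"dx": 0, "dy": 0, "dz": 40, "rx": 0, "ry": 0, "rz": 0, "fingers": 0}
    - {"dx": 0, "dy": 0, "dz": 50, "rx": 0, "ry": 0, "rz": 0, "fingers": 0}
    - {"dx": 0, "dy": 0, "dz": 50, "rx": 0, "ry": 0, "rz": 0, "fingers": 0}
    - {"dx": 0, "dy": 0, "dz": 20, "rx": 0, "ry": 0, "rz": 0, "fingers": 0}

```text
time_s: 8.25
position: [0.5643, 0.0429, 0.2329]
ee_rot: [-0.0, 0.999, -0.034, 0.003]
force: [1.3, -0.4, 0.1]
grip_width: 0.0855
```

step_arm:
  moves:
    - {"dx": -20, "dy": 0, "dz": 0, "rx": 0, "ry": 0, "rz": 0, "fingers": 0}
    - {"dx": 0, "dy": 0, "dz": 0, "rx": 0, "ry": 0, "rz": 0, "fingers": 0}
    - {"dx": 0, "dy": 0, "dz": 0, "rx": 0, "ry": 0, "rz": 0, "fingers": 0}

```text
time_s: 8.62
position: [0.5428, 0.0429, 0.229]
ee_rot: [-0.0, 0.999, -0.034, 0.0]
force: [1.0, -0.4, -1.1]
grip_width: 0.0853
```

```bash
python3 - <<'E'
from ana import *
yaw()
m,p,d=grab('wrist','w4')
blobs(m,p,d,.086,.100,((20,100,60),(36,255,255)),100);blobs(m,p,d,.036,.044,None,800); blobs(m,p,d,.047,.056,None,300);blobs(m,p,d,.0605,.068,None,20)
E
```

```text
t 8.625 pos [0.5428 0.0429 0.229 ] tool x yaw -3.852535366815332 tilt z [ 0.0001  0.0001 -1.    ] F [ 0.9652 -0.4252 -1.0627] w 0.08530690082261301
px [313. 200.] 1339 z 0.0944 c [561.7  43.6] size [13.7 49.5] 86.4
px [563. 350.] 515 z 0.095 c [ 427.4 -148.7] size [16.6 41.4] 48.4
px [372. 182.] 27152 z 0.0406 c [557.6 -22.4] size [220.6 130.8] 86.3
px [131.   4.] 396 z 0.0502 c [711.3 168.8] size [37.1  7.1] 85.1
px [448. 190.] 9375 z 0.0526 c [554.4 -67.3] size [80.8 86.2] 86.3
px [539. 320.] 394 z 0.0516 c [ 428.3 -152.7] size [12.  57.7] 65.0
px [319. 162.] 27 z 0.0664 c [587.4  37.3] size [2.3 4.6] 86.1
px [449. 194.] 173 z 0.0635 c [554.9 -65.1] size [11.5 11.1] 16.3
px [547. 329.] 527 z 0.0655 c [ 430.6 -152.7] size [12. 54.] 64.0
```

View pics/w4.png

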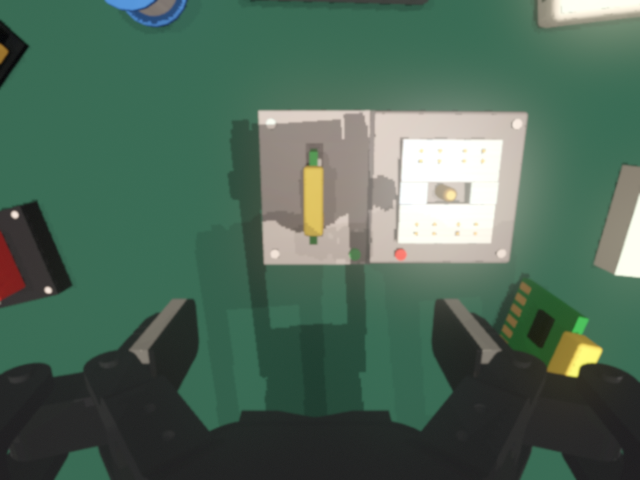

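The card grip top is at 94.4 mm (18+76), centred at (561.7,43.6): it is seated and released. Next, the cover.

step_arm:
  moves:
    - {"dx": -5, "dy": 45, "dz": 0, "rx": 0, "ry": 0, "rz": 0.035, "fingers": 0}
    - {"dx": -5, "dy": 45, "dz": 0, "rx": 0, "ry": 0, "rz": 0.035, "fingers": 0}
    - {"dx": -5, "dy": 45, "dz": 0, "rx": 0, "ry": 0, "rz": 0.035, "fingers": 0}
    - {"dx": -5, "dy": 45, "dz": 0, "rx": 0, "ry": 0, "rz": 0.035, "fingers": 0}
    - {"dx": -5, "dy": 45, "dz": 0, "rx": 0, "ry": 0, "rz": 0.035, "fingers": 0}
    - {"dx": -5, "dy": 45, "dz": 0, "rx": 0, "ry": 0, "rz": 0.035, "fingers": 0}
    - {"dx": 0, "dy": 24, "dz": 0, "rx": 0, "ry": 0, "rz": 0.035, "fingers": 0}
    - {"dx": 0, "dy": 0, "dz": 0, "rx": 0, "ry": 0, "rz": 0, "fingers": 0}

```text
time_s: 9.68
position: [0.5129, 0.3382, 0.2285]
ee_rot: [0.0, 0.996, 0.09, -0.0]
force: [0.1, -0.5, 0.1]
grip_width: 0.0854
```

step_arm:
  moves:
    - {"dx": 0, "dy": 0, "dz": 0, "rx": 0, "ry": 0, "rz": 0, "fingers": 0}
    - {"dx": 0, "dy": 0, "dz": 0, "rx": 0, "ry": 0, "rz": 0, "fingers": 0}

```text
time_s: 9.93
position: [0.5128, 0.3354, 0.2293]
ee_rot: [0.0, 0.996, 0.088, -0.0]
force: [0.2, -1.3, -0.1]
grip_width: 0.0859
```

```bash
python3 - <<'E'
from ana import *
yaw()
m,p,d=grab('wrist','w5')
blobs(m,p,d,.052,.064,None,200);blobs(m,p,d,.019,.03,None,500)
E
```

```text
t 9.925 pos [0.5128 0.3354 0.2293] tool x yaw 10.089804419304064 tilt z [-0.0002 -0.0007 -1.    ] F [ 0.1572 -1.3041 -0.1189] w 0.08592683853798454
px [311. 212.] 1444 z 0.0584 c [515.4 338.9] size [59.6 15.9] 10.3
px [596. 197.] 1224 z 0.0247 c [564.9  87.3] size [  4.1 129.6] 86.0
px [312. 202.] 6242 z 0.0246 c [515.  338.7] size [90.5 70.2] 9.8
```

View pics/w5.png

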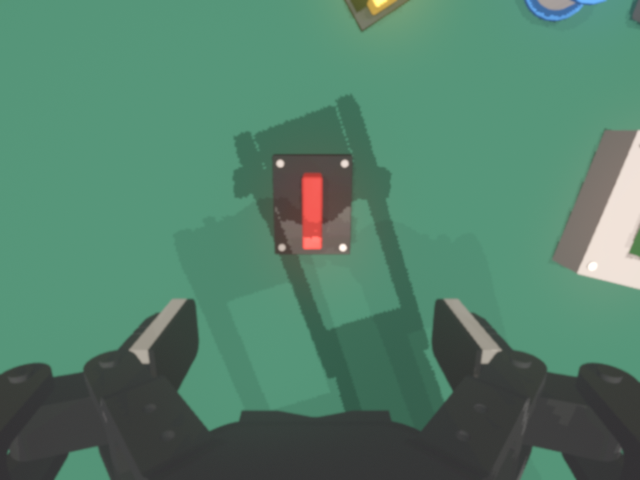

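The cover's plate is 90.5x70.2 mm, centre (515.0,338.8), yaw 10°, handle top at 58 mm. It matches, so I'm grasping it.

step_arm:
  moves:
    - {"dx": 2.4, "dy": 3.2, "dz": -40, "rx": 0, "ry": 0, "rz": 0, "fingers": 0}
    - {"dx": 0, "dy": 0, "dz": -50, "rx": 0, "ry": 0, "rz": 0, "fingers": 0}
    - {"dx": 0, "dy": 0, "dz": -50, "rx": 0, "ry": 0, "rz": 0, "fingers": 0}
    - {"dx": 0, "dy": 0, "dz": -40, "rx": 0, "ry": 0, "rz": 0, "fingers": 0}
    - {"dx": 0, "dy": 0, "dz": -18, "rx": 0, "ry": 0, "rz": 0, "fingers": 0}
    - {"dx": 0, "dy": 0, "dz": 0, "rx": 0, "ry": 0, "rz": 0, "fingers": 0}
    - {"dx": 0, "dy": 0, "dz": 0, "rx": 0, "ry": 0, "rz": 0, "fingers": 0}

```text
time_s: 10.85
position: [0.5164, 0.3406, 0.033]
ee_rot: [-0.001, 0.996, 0.089, 0.001]
force: [0.2, -0.5, 0.3]
grip_width: 0.0851
```

step_arm:
  newtons: 90
  moves:
    - {"dx": 0, "dy": 0, "dz": 0, "rx": 0, "ry": 0, "rz": 0, "fingers": 1}
    - {"dx": 0, "dy": 0, "dz": 0, "rx": 0, "ry": 0, "rz": 0, "fingers": 1}
    - {"dx": 0, "dy": 0, "dz": 0, "rx": 0, "ry": 0, "rz": 0, "fingers": 1}
    - {"dx": 0, "dy": 0, "dz": 0, "rx": 0, "ry": 0, "rz": 0, "fingers": 1}
    - {"dx": 0, "dy": 0, "dz": 0, "rx": 0, "ry": 0, "rz": 0, "fingers": 1}
    - {"dx": 0, "dy": 0, "dz": 0, "rx": 0, "ry": 0, "rz": 0, "fingers": 1}

```text
time_s: 11.6
position: [0.5152, 0.3401, 0.0319]
ee_rot: [-0.0, 0.996, 0.089, 0.0]
force: [-0.6, -1.9, 5.5]
grip_width: 0.0146
```

step_arm:
  moves:
    - {"dx": 0, "dy": 0, "dz": 20, "rx": 0, "ry": 0, "rz": 0, "fingers": 1}
    - {"dx": 0, "dy": 0, "dz": 40, "rx": 0, "ry": 0, "rz": 0, "fingers": 1}
    - {"dx": 0, "dy": 0, "dz": 40, "rx": 0, "ry": 0, "rz": 0, "fingers": 1}
    - {"dx": 0, "dy": 0, "dz": 40, "rx": 0, "ry": 0, "rz": 0, "fingers": 1}
    - {"dx": 0, "dy": 0, "dz": 20, "rx": 0, "ry": 0, "rz": 0, "fingers": 1}
    - {"dx": 0, "dy": 0, "dz": 0, "rx": 0, "ry": 0, "rz": 0, "fingers": 1}
    - {"dx": 0, "dy": 0, "dz": 0, "rx": 0, "ry": 0, "rz": 0, "fingers": 1}

```text
time_s: 12.48
position: [0.5138, 0.3395, 0.1894]
ee_rot: [0.001, 0.996, 0.089, -0.002]
force: [0.3, -0.7, -3.7]
grip_width: 0.0143
```

```bash
python3 - <<'E'
from ana import *
yaw()
m,p,d=grab('wrist','w6')
R=((0,150,60),(8,255,255))
blobs(m,p,d,.21,.23,R,100);blobs(m,p,d,.16,.23,None,200)
m,p,d=grab('side','d6'); blobs(m,p,d,.12,.26,R,30)
yaw()
E
```

```text
t 12.475 pos [0.5138 0.3395 0.1894] tool x yaw 10.188007726574181 tilt z [-0.003  -0.0016 -1.    ] F [ 0.3157 -0.6541 -3.6616] w 0.014274387290222153
px [315. 330.] 7536 z 0.216 c [514.2 339.9] size [60.3 16.1] 10.1
px [315. 274.] 29946 z 0.1826 c [513.8 339.9] size [90.  70.5] 10.2
px [200. 288.] 359 z 0.2081 c [514.8 327.1] size [26.7 77. ] 64.5
t 12.575 pos [0.5137 0.3394 0.1891] tool x yaw 10.186478823697799 tilt z [-0.0036 -0.0019 -1.    ] F [-0.3479 -0.0326 -3.3676] w 0.014652872568859426
```

View pics/w6.png

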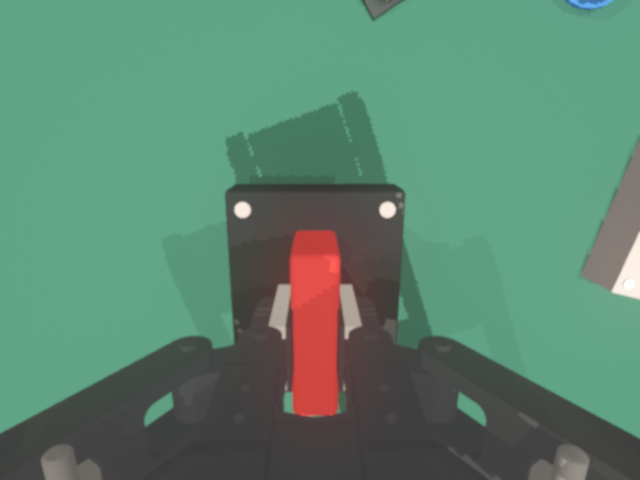

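View pics/d6.png

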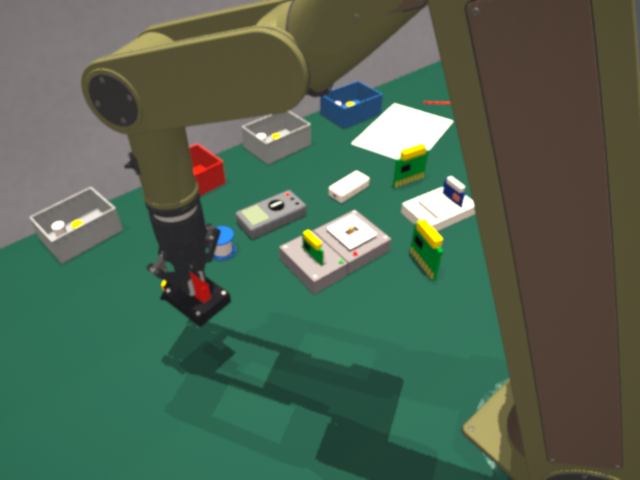

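The cover is held square: centre (514.0,339.9), bottom 31 mm below the TCP. I'm carrying it over the seated card (64 mm clearance) to the pin.

step_arm:
  moves:
    - {"dx": 3, "dy": -35, "dz": 0, "rx": 0, "ry": 0, "rz": -0.03, "fingers": 1}
    - {"dx": 5, "dy": -50, "dz": 0, "rx": 0, "ry": 0, "rz": -0.03, "fingers": 1}
    - {"dx": 5, "dy": -50, "dz": 0, "rx": 0, "ry": 0, "rz": -0.03, "fingers": 1}
    - {"dx": 5, "dy": -50, "dz": 0, "rx": 0, "ry": 0, "rz": -0.03, "fingers": 1}
    - {"dx": 5, "dy": -50, "dz": 0, "rx": 0, "ry": 0, "rz": -0.03, "fingers": 1}
    - {"dx": 5, "dy": -50, "dz": 0, "rx": 0, "ry": 0, "rz": -0.03, "fingers": 1}
    - {"dx": 5, "dy": -50, "dz": 0, "rx": 0, "ry": 0, "rz": -0.03, "fingers": 1}
    - {"dx": 5, "dy": -40, "dz": 0, "rx": 0, "ry": 0, "rz": -0.03, "fingers": 1}

```text
time_s: 13.58
position: [0.5522, -0.0369, 0.19]
ee_rot: [-0.0, 0.999, -0.032, -0.001]
force: [0.2, -0.3, -3.3]
grip_width: 0.0143
```

step_arm:
  moves:
    - {"dx": 2.9, "dy": -29.8, "dz": 0, "rx": 0, "ry": 0, "rz": -0.0035, "fingers": 1}
    - {"dx": 0, "dy": 0, "dz": -20, "rx": 0, "ry": 0, "rz": 0, "fingers": 1}
    - {"dx": 0, "dy": 0, "dz": -20, "rx": 0, "ry": 0, "rz": 0, "fingers": 1}
    - {"dx": 0, "dy": 0, "dz": 0, "rx": 0, "ry": 0, "rz": 0, "fingers": 1}
    - {"dx": 0, "dy": 0, "dz": 0, "rx": 0, "ry": 0, "rz": 0, "fingers": 1}

```text
time_s: 14.2
position: [0.5559, -0.0647, 0.1511]
ee_rot: [-0.0, 0.999, -0.033, -0.0]
force: [0.0, 0.1, -3.1]
grip_width: 0.0144
```

```bash
python3 - <<'E'
from ana import *
yaw()
m,p,d=grab('wrist','w7')
R=((0,150,60),(8,255,255))
blobs(m,p,d,.165,.19,R,300);blobs(m,p,d,.13,.185,None,2000);blobs(m,p,d,.036,.044,None,800)
yaw()
E
```

```text
t 14.2 pos [ 0.5559 -0.0647  0.1511] tool x yaw -3.757580721873145 tilt z [-0.0005  0.0001 -1.    ] F [ 0.0361  0.0943 -3.1429] w 0.014426724395172636
px [315. 328.] 7905 z 0.1777 c [556.1 -64.2] size [16.2 60.5] 86.3
px [314. 272.] 28186 z 0.1443 c [556.1 -64.2] size [70.6 89.9] 86.4
px [224. 205.] 28921 z 0.0405 c [557.6 -21.9] size [221.3 130.5] 86.1
t 14.25 pos [ 0.5564 -0.0647  0.1517] tool x yaw -3.7488612261410594 tilt z [ 0.0007 -0.0001 -1.    ] F [ 0.0186  0.1751 -3.0848] w 0.014539103361311354
```

step_arm:
  moves:
    - {"dx": -1.2, "dy": -0.7, "dz": -20, "rx": 0, "ry": 0, "rz": 0, "fingers": 1}
    - {"dx": 0, "dy": 0, "dz": -20, "rx": 0, "ry": 0, "rz": 0, "fingers": 1}
    - {"dx": 0, "dy": 0, "dz": -8, "rx": 0, "ry": 0, "rz": 0, "fingers": 1}
    - {"dx": 0, "dy": 0, "dz": -4, "rx": 0, "ry": 0, "rz": 0, "fingers": 1}
    - {"dx": 0, "dy": 0, "dz": -3, "rx": 0, "ry": 0, "rz": 0, "fingers": 1}
    - {"dx": 0, "dy": 0, "dz": -3, "rx": 0, "ry": 0, "rz": 0, "fingers": 1}

```text
time_s: 15.0
position: [0.5552, -0.0656, 0.0938]
ee_rot: [0.0, 0.999, -0.033, 0.001]
force: [0.7, 0.2, -3.4]
grip_width: 0.0145
```

step_arm:
  moves:
    - {"dx": 0, "dy": 0, "dz": -2, "rx": 0, "ry": 0, "rz": 0, "fingers": 1}
    - {"dx": 0, "dy": 0, "dz": -2, "rx": 0, "ry": 0, "rz": 0, "fingers": 1}
    - {"dx": 0, "dy": 0, "dz": -2, "rx": 0, "ry": 0, "rz": 0, "fingers": 1}

```text
time_s: 15.38
position: [0.5547, -0.0654, 0.0873]
ee_rot: [0.0, 0.999, -0.033, 0.0]
force: [0.3, -0.4, -3.3]
grip_width: 0.0145
```

The cover's bottom is now below the pin tip height with no reaction force, so the pin is in the hole. Going onto the bed.

step_arm:
  moves:
    - {"dx": 0, "dy": 0, "dz": -2, "rx": 0, "ry": 0, "rz": 0, "fingers": 1}
    - {"dx": 0, "dy": 0, "dz": -2, "rx": 0, "ry": 0, "rz": 0, "fingers": 1}
    - {"dx": 0, "dy": 0, "dz": 0, "rx": 0, "ry": 0, "rz": 0, "fingers": 1}
    - {"dx": 0, "dy": 0, "dz": 0, "rx": 0, "ry": 0, "rz": 0, "fingers": 1}

```text
time_s: 15.88
position: [0.5547, -0.0654, 0.0836]
ee_rot: [0.0, 0.999, -0.033, 0.0]
force: [-0.6, -0.2, 0.8]
grip_width: 0.0146
```

step_arm:
  moves:
    - {"dx": 0, "dy": 0, "dz": -2, "rx": 0, "ry": 0, "rz": 0, "fingers": 1}
    - {"dx": 0, "dy": 0, "dz": -2, "rx": 0, "ry": 0, "rz": 0, "fingers": 1}
    - {"dx": 0, "dy": 0, "dz": 0, "rx": 0, "ry": 0, "rz": 0, "fingers": 1}

```text
time_s: 16.25
position: [0.5547, -0.0655, 0.0795]
ee_rot: [0.0, 0.999, -0.033, 0.0]
force: [-1.8, 0.6, 4.0]
grip_width: 0.0149
```

step_arm:
  moves:
    - {"dx": 0, "dy": 0, "dz": -1, "rx": 0, "ry": 0, "rz": 0, "fingers": 1}
    - {"dx": 0, "dy": 0, "dz": -1, "rx": 0, "ry": 0, "rz": 0, "fingers": 1}
    - {"dx": 0, "dy": 0, "dz": 0, "rx": 0, "ry": 0, "rz": 0, "fingers": 1}

```text
time_s: 16.62
position: [0.5547, -0.0654, 0.0778]
ee_rot: [0.0, 0.999, -0.033, 0.0]
force: [-3.0, 0.6, 7.9]
grip_width: 0.0144
```

step_arm:
  moves:
    - {"dx": 0, "dy": 0, "dz": -1, "rx": 0, "ry": 0, "rz": 0, "fingers": 1}
    - {"dx": 0, "dy": 0, "dz": -1, "rx": 0, "ry": 0, "rz": 0, "fingers": 1}
    - {"dx": 0, "dy": 0, "dz": 0, "rx": 0, "ry": 0, "rz": 0, "fingers": 1}
    - {"dx": 0, "dy": 0, "dz": 0, "rx": 0, "ry": 0, "rz": 0, "fingers": 1}

```text
time_s: 17.12
position: [0.5548, -0.0655, 0.0778]
ee_rot: [0.0, 0.999, -0.033, 0.001]
force: [-6.3, 1.2, 20.2]
grip_width: 0.0148
```

```bash
python3 - <<'E'
from ana import *
yaw()
m,p,d=grab('wrist','w8')
R=((0,150,60),(8,255,255))
blobs(m,p,d,.095,.115,R,300);blobs(m,p,d,.062,.08,None,1000)
m,p,d=grab('scene','s8'); cv2.imwrite('pics/s8c.png',cv2.resize(p[120:280,200:410],None,fx=3.7,fy=3.7,interpolation=cv2.INTER_CUBIC))
blobs(m,p,d,.084,.1,((22,150,100),(34,255,255)),20)
m,p,d=grab('side','d8'); cv2.imwrite('pics/d8c.png',cv2.resize(p[170:310,240:450],None,fx=3.7,fy=3.7,interpolation=cv2.INTER_CUBIC))
yaw()
E
```

```text
t 17.125 pos [ 0.5548 -0.0655  0.0778] tool x yaw -3.7567602994668015 tilt z [ 0.0015 -0.0004 -1.    ] F [-6.3032  1.2433 20.1522] w 0.014792174941719792
px [315. 329.] 7770 z 0.1044 c [554.9 -65. ] size [16.  60.3] 86.2
px [315. 244.] 17224 z 0.0704 c [567.  -65.7] size [70.5 65.7] 86.2
px [ 65. 290.] 4497 z 0.0683 c [561.3  39.4] size [71.1  9.6] 0.3
px [271. 170.] 50 z 0.0952 c [ 419.5 -147.2] size [17.6 57.9] 53.1
px [350. 221.] 119 z 0.0922 c [562.9  41.8] size [13.6 52. ] 86.3
px [165. 242.] 85 z 0.0952 c [ 647.5 -362.4] size [17.8 70. ] 1.8
t 17.275 pos [ 0.5548 -0.0655  0.0777] tool x yaw -3.760190257411767 tilt z [ 0.0015 -0.0003 -1.    ] F [-5.0982  0.8799 21.364 ] w 0.014691515492925163
```

View pics/s8c.png

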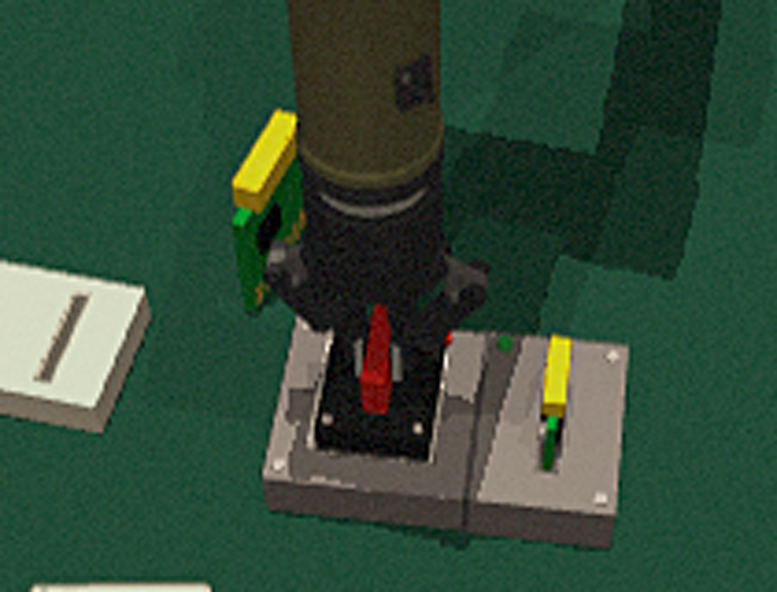

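View pics/d8c.png

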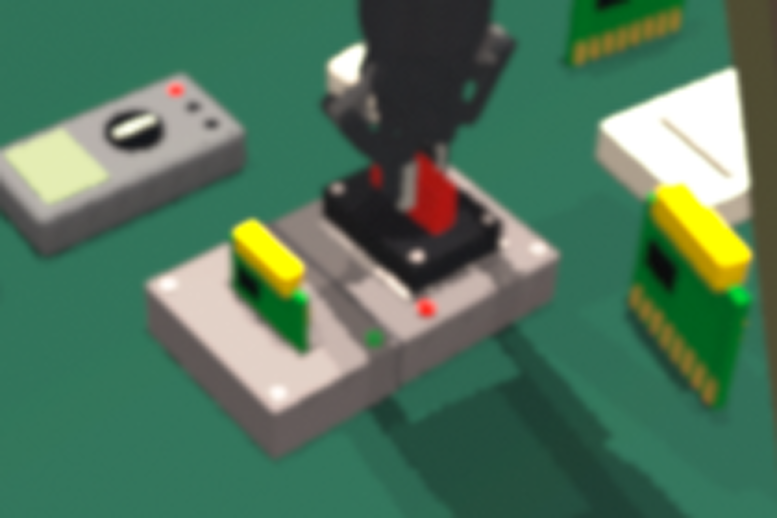

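The cover is level and square. Its handle top is at 104.4 mm, which puts the bed about 6 mm down. The last 2 mm of command raised the force from 8 to 20 N without moving the tool, so the bed is on its stop. The card is still seated. Handing in.

```bash
python3 - <<'E'
from ana import *
hand_in(); yaw()
E
```

```text
the job is handed in; nothing more can be done
the job is handed in; nothing more can be done
```

The green card is fully down in the jig slot and let go. The contact cover is on the locating pin, pressed down and still held. I handed in at about 17 s of the 72 s limit; no verdict is reported.

- **Card:** I took the green card from the rack. Its grip measured about 49 x 14 mm, while the two loose look-alikes had larger grips, about 72 x 20 mm. After release, its grip top was at 94.4 mm against 94 mm expected, and it was within about 1 mm of the slot centre.
- **Cover:** I found the pin about 2.4 mm along jig y from the bed middle, and the cover went over it without any searching. The handle top at 104.4 mm puts the bed about 5.6 mm down by camera. The last 2 mm of commanded travel raised the force from 8 to 20 N without moving the tool, so the bed is on its stop. The cover was within about 1 mm of the pin position I had measured, and square.
- **Bystanders:** I touched none of them, and nothing looked disturbed in the pictures. I did not re-measure their positions at the end.
- **Disagreements:** The scene and side cameras differed by about 2–4 mm, so I used the wrist camera. The gripper also read about 1 mm narrow on both grips. My first move calls were refused because rows must contain every key; the arm did not move.

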